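# Load the stained-slide carrier into the dock

## Task

Take the carrier that holds the stained microscope slides from its sloping stand and load it into the white slide dock: bring its lower edge in under the dock's two blue ears with the carrier leaning, set that edge in the slot behind the blue lip, then straighten the carrier upright against the two back posts and let go. Leave the empty carrier, and the amber oil bottle, where they are.

Things in the scene. Friction and masses are not known exactly. Their poses are not given: they have to be found in the camera images.
- carrier_center (a point): Carrier with 4 purple-spotted slides, 140 g: grey plate 130 (y) x 84 (z) x 8 mm (x); the point is its centre, 42 mm above the lower edge. Orange tab on the top edge, 36 (y) x 30 (z) x 12 mm (x), its middle 57 mm from the point along +z, free all round: pinch it across x. Starts in a fixed grey stand, top leaning 25 deg to its -x (robot side), edge 20 mm up behind a 10 mm toe: draw out along +z.
- empty_center (a point): Bystander: the empty carrier, windows open, no slides; same size, axes, tab and point as the full one, leaning in a like stand. Leave it alone.
- dock_slot (a point): Fixed white dock; z up, y along slot, -x the loading side (robot). Point: mid slot, on its floor (15 mm up), foot of 2 back posts (y +-58 mm, leaning 6 deg to +x). Floor x -22 to 0 mm, blue lip in front 10 high, 10 thick; end cheeks 152 apart, 22 high. Blue ears on the posts, 92 mm up, 8 thick, jut 16 mm to -x, 90 apart: no straight drop. Slide in leaning 25 deg, top to -x, then swing top to +x.
- oil_bottle: Bystander: loose amber bottle with black cap, 32 mm in diameter, 75 mm high, upright on the bench beyond the work; the point is the centre of its underside. Leave it alone.

How it is judged:
On the way:
1. the carrier leans (more than 9 degrees, top to the loading side) with its lower edge in the slot (angle between carrier_center's own z axis and vertical above 0.16 rad and z of carrier_center in the frame of dock_slot below 0.056 m and x of carrier_center in the frame of dock_slot between -0.058 and -0.012 m and y of carrier_center in the frame of dock_slot between -0.016 and 0.016 m and angle between the y axis of carrier_center and the y axis of dock_slot, either way round below 0.25 rad), for 0.1 s.
At the end, for the whole second after the job is handed in: The slide carrier stands released and at rest in the slot, within 17 deg of upright and 11 deg of the slot's direction, centre 34-51 mm above its floor, -18 to +10 mm in x and within 16 mm in y of the dock point; empty carrier within 25 mm and bottle within 30 mm of where they were (angle between carrier_center's own z axis and vertical below 0.3 rad and angle between the y axis of carrier_center and the y axis of dock_slot, either way round below 0.2 rad and z of carrier_center in the frame of dock_slot between 0.034 and 0.051 m and x of carrier_center in the frame of dock_slot between -0.018 and 0.01 m and y of carrier_center in the frame of dock_slot between -0.016 and 0.016 m and linear speed of slide_carrier below 0.02 m/s and distance of empty_center from where it was at the start of the episode below 0.025 m and distance of oil_bottle from where it was at the start of the episode below 0.03 m); the robot touches nothing.
It fails at once if the empty carrier is disturbed (moved more than 25 mm) (distance of empty_center from where it was at the start of the episode above 0.025 m).
It fails at once if the oil bottle is disturbed (moved more than 30 mm) (distance of oil_bottle from where it was at the start of the episode above 0.03 m).
It also fails if it takes over 50 s, if anything falls off the work surface, if the arm or the gripper's body presses on something with over 40 N, if the wrist force passes 120 N, or if a joint passes its speed limit or range.

## Robot

A 6-joint arm with a two-finger parallel gripper is mounted at the origin on the work surface. World frame = base frame: x ahead of the robot, y to its left, z up, the work surface at z = 0. Lengths are in m, angles in rad, forces in N, time in s.
With the tool pointing down it reaches from about 0.275 to 0.825 m from the base axis. Payload 4.9 kg.
Tool frame: the origin (TCP) lies on the centre line of the jaws, within the pads' length; the fingertips stand 25 mm ahead of it and the grasp point (between the pads) lies 6 mm ahead of it; z points along the fingers, y is the line along which they close (so a half turn about z gives the same grasp; the last joint's range is limited). The gripper opens to 85 mm and grips with 20 to 120 N. Pads are 22 mm wide; open, the fingers measure 114 mm over their backs; the gripper's body (76 mm by 85 mm) begins 54 mm behind the grasp point. The pads swing forward as they close: fully open they stand 13 mm farther back than shut.
Start: joints at [1.101, 0.326, -0.193, 1.052, 0, 1.437], TCP at [0.181, 0.519, 0.229] pointing down, gripper open.
Joint ranges: [-2.65, 2.65], [-0.97, 1.79], [-1.3, 1.35], [-1.93, 2.1], [-1.47, 1.37], [-3.14, 3.14]. Speed limits (rad/s): [2.57, 2.57, 3.14, 3.14, 3.14, 3.14].

## Interface

Orientations are given as a unit quaternion [w, x, y, z].
In Python, from cell import ctrl gives the robot as it stands. The module is installed in compiled form; this text tells all that it offers.
- The arm moves only by the tool carry_out, never from a script. Its argument "deltas" is text: rows parted by semicolons, each of 5 numbers parted by spaces: the opening, from -1 (shut) to 1 (fully open), so that 0 is half open, then the shift along the tool's x, y, z in units of 50 mm (1.0 is 50 mm), then the turn about the tool's z in units of 5 degrees (1.0 is 5 degrees). In form: gripper x y z roll; .... A call has 1 to 5 rows; each row is the pose to reach, as a shift and turn from the pose commanded when the call began, along the tool's axes at that moment; what a row does not reach only later rows make up. A row lasts 1/8 s, in which the tool goes at most 62.5 mm and 10.7 degrees, less where a joint would pass 70% of its speed; a pose out of reach is approached as far as the arm can. A call with a gripper value outside its range is refused whole. The fingers move at their own pace and stop on an object; the grip force is fixed at half the most. Time passes only in rows, so rows that repeat a pose let the fingers close. It gives the time, the measured TCP pose, the force, the opening and the grip force at its end, in the units of the state.
- ctrl.get_state(): the state, without advancing time (a new reading comes with each control period).
- ctrl.read_camera(name): name is "scene" or "side" or "wrist"; returns a dict with "frame" (384x512x3 uint8, red, green, blue), "depth" (384x512 float32, m along the optical axis (not along the pixel's ray), 0 where there is no reading), "mtx" (3x3 intrinsics, pixels), "world_from_camera" (4x4, takes a point from camera to world coordinates). Camera axes: x right, y down, z forward; pixel columns grow to the right and rows downward; lengths in m; the calibration is good to about 2 mm. The wrist camera is an equidistant fisheye: a pixel r from the principal point sees the ray r / f radians off the axis. A picture is of the moment at which its call begins.
- ctrl.hand_in(): hands the job in; it is judged then, once.
The state is a dict: "clock": time; "joint_positions": joint angles; "dq": joint speeds; "joint_torque": joint torques, N m; "tool_pos": TCP position; "orientation": TCP orientation; "contact_force": force on the tool from outside, world axes, zero at the start; "ft_torque": the same for the moment, N m; "grip_width": finger opening in m; "grasp_force": force on a finger pad.
Only numpy, scipy, OpenCV 4.12 (cv2) and the standard library are available. Lean on these libraries where they do the work, as an engineer would, in place of code of your own. Each camera call takes 0.05 s, during which the arm holds its last target. There are 200 camera calls.

## Working session

There is one attempt and no reset: what is moved stays moved. The work goes in short steps, Python scripts to look and compute and a tool call to move; the robot and the scene stay as the last step left them, time stands still between calls to the robot, and variables do not carry over. Pictures are saved under pics/ and viewed, at most 11 in all, crops included, and the job is handed in when it is done.

Besides the shell and the picture viewer there is one more tool, called after "Call:" by a JSON object that holds its "op" and its "data", one argument or row to a line. carry_out: Moves the arm, as the interface text tells. Its arguments: {"type":"object","properties":{"deltas":{"type":"string"}},"required":["deltas"]}

```bash
mkdir -p pics; python3 - <<'E'
from cell import ctrl
import cv2,numpy as np
s=ctrl.get_state(); print({k:np.round(v,3).tolist() for k,v in s.items()})
ims=[]
for n in("scene","side"):
    c=ctrl.read_camera(n); np.savez(f"{n}0.npz",**c); ims.append(c["frame"]); print(n,c["mtx"].round(1).tolist(),c["world_from_camera"].round(3).tolist())
    cv2.imwrite(f"pics/{n}0.png",c["frame"][:,:,::-1])
E
```

```text
{'clock': 0.0, 'joint_positions': [1.101, 0.327, -0.194, 1.052, -0.0, 1.437], 'dq': [-0.0, -0.0, -0.001, 0.001, 0.001, -0.0], 'joint_torque': [-0.0, -44.34, 26.244, 0.015, -0.0, 0.0], 'tool_pos': [0.181, 0.519, 0.228], 'orientation': [-0.0, 0.167, 0.986, -0.001], 'contact_force': [0.681, 0.266, -0.17], 'ft_torque': [0.0, 0.022, 0.023], 'grasp_force': 0.0, 'grip_width': 0.086}
scene [[395.9, 0.0, 260.8], [0.0, 395.9, 190.6], [0.0, 0.0, 1.0]] [[-0.419, 0.662, -0.622, 1.108], [0.908, 0.308, -0.284, 0.223], [0.004, -0.684, -0.73, 0.629], [0.0, 0.0, 0.0, 1.0]]
side [[353.3, 0.0, 258.3], [0.0, 353.3, 195.8], [0.0, 0.0, 1.0]] [[-0.951, -0.161, 0.263, 0.497], [-0.309, 0.483, -0.819, 0.541], [0.005, -0.861, -0.509, 0.415], [0.0, 0.0, 0.0, 1.0]]
```

View pics/scene0.png

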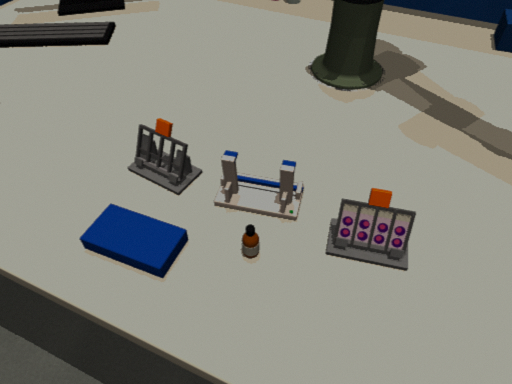

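View pics/side0.png

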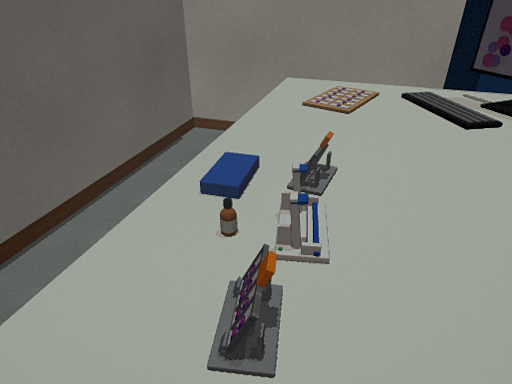

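The scene view shows the full carrier (tab ~(380,198)), the dock (ears ~(230,155) and (288,165), lip ~(262,182)), the empty carrier (tab ~(164,128)) and the bottle (~(250,242)). The side view shows the full carrier at ~(248,300) with its tab at ~(268,268), and the dock at ~(305,220).

The tool can't tilt. I'll therefore pinch the tab across its y, so that the lean is held by friction and can pivot later.

```bash
cat > h.py <<'E'
import cv2,numpy as np
def load(n): return dict(np.load(n))
def pts(c):
    d=c["depth"];K=c["mtx"];v,u=np.mgrid[:d.shape[0],:d.shape[1]]
    P=np.stack([(u-K[0,2])/K[0,0]*d,(v-K[1,2])/K[1,1]*d,d],-1)
    T=c["world_from_camera"];return P@T[:3,:3].T+T[:3,3]
def blobs(c,kind,amin=12):
    h=cv2.cvtColor(c["frame"],cv2.COLOR_RGB2HSV)
    lo,hi={"orange":((3,180,140),(14,255,255)),"blue":((105,150,60),(130,255,255)),"purple":((135,80,40),(170,255,255))}[kind]
    m=cv2.inRange(h,lo,hi);n,l,s,ce=cv2.connectedComponentsWithStats(m)
    return [(l==i,s[i],ce[i]) for i in range(1,n) if s[i,4]>=amin]
E
python3 - <<'E'
from h import *
for n in("scene","side"):
    c=load(n+"0.npz");P=pts(c)
    for k in("orange","blue","purple"):
        for m,s,ce in blobs(c,k):
            q=P[m&(c["depth"]>0)]; 
            if len(q)==0 or np.median(q[:,0])<.0 : continue
            q0=q.mean(0);print(n,k,s[4],ce.round(0),"mean",q0.round(3),"med",np.median(q,0).round(3),"p5",np.percentile(q,5,0).round(3),"p95",np.percentile(q,95,0).round(3))
    g=cv2.resize(c["frame"][120:270,200:430] if n=="scene" else c["frame"][150:375,190:350],None,fx=3.4 if n=="scene" else 2.6,fy=3.4 if n=="scene" else 2.6,interpolation=cv2.INTER_CUBIC);cv2.imwrite(f"pics/{n}c.png",g[:,:,::-1])
E
```

```text
scene orange 134 [163. 126.] mean [ 0.587 -0.24   0.116] med [ 0.587 -0.24   0.117] p5 [ 0.579 -0.254  0.104] p95 [ 0.594 -0.228  0.124]
scene orange 310 [380. 197.] mean [0.594 0.221 0.113] med [0.595 0.221 0.114] p5 [0.586 0.206 0.101] p95 [0.602 0.235 0.124]
scene blue 49 [231. 153.] mean [ 0.603 -0.071  0.115] med [ 0.604 -0.071  0.115] p5 [ 0.599 -0.082  0.114] p95 [ 0.609 -0.061  0.116]
scene blue 49 [289. 163.] mean [0.581 0.041 0.115] med [0.581 0.041 0.115] p5 [0.575 0.032 0.113] p95 [0.586 0.052 0.116]
scene blue 133 [258. 181.] mean [ 0.569 -0.029  0.025] med [ 0.568 -0.028  0.025] p5 [ 0.56  -0.071  0.022] p95 [0.577 0.012 0.026]
scene blue 3759 [134. 236.] mean [ 0.803 -0.174  0.034] med [ 0.804 -0.173  0.034] p5 [ 0.76  -0.254  0.032] p95 [ 0.844 -0.098  0.035]
scene purple 76 [348. 221.] mean [0.625 0.179 0.06 ] med [0.625 0.179 0.061] p5 [0.621 0.172 0.053] p95 [0.628 0.186 0.068]
scene purple 77 [364. 224.] mean [0.619 0.208 0.061] med [0.619 0.208 0.061] p5 [0.616 0.201 0.054] p95 [0.622 0.215 0.067]
scene purple 82 [382. 227.] mean [0.613 0.24  0.061] med [0.613 0.
[... 1656 characters left out ...]
.062 -1.141  0.239] p5 [ 0.046 -1.157  0.218] p95 [ 0.075 -1.12   0.257]
side purple 141 [488.  60.] mean [ 0.082 -1.165  0.168] med [ 0.082 -1.166  0.168] p5 [ 0.069 -1.182  0.147] p95 [ 0.096 -1.146  0.189]
side purple 55 [249. 274.] mean [0.628 0.178 0.054] med [0.628 0.178 0.055] p5 [0.619 0.17  0.036] p95 [0.637 0.184 0.071]
side purple 69 [245. 290.] mean [0.623 0.208 0.053] med [0.623 0.208 0.051] p5 [0.614 0.2   0.035] p95 [0.631 0.215 0.07 ]
side purple 77 [242. 308.] mean [0.616 0.239 0.053] med [0.617 0.239 0.049] p5 [0.608 0.232 0.035] p95 [0.625 0.247 0.07 ]
side purple 94 [238. 327.] mean [0.61  0.27  0.053] med [0.61  0.27  0.054] p5 [0.602 0.262 0.035] p95 [0.619 0.276 0.07 ]
```

View pics/scenec.png

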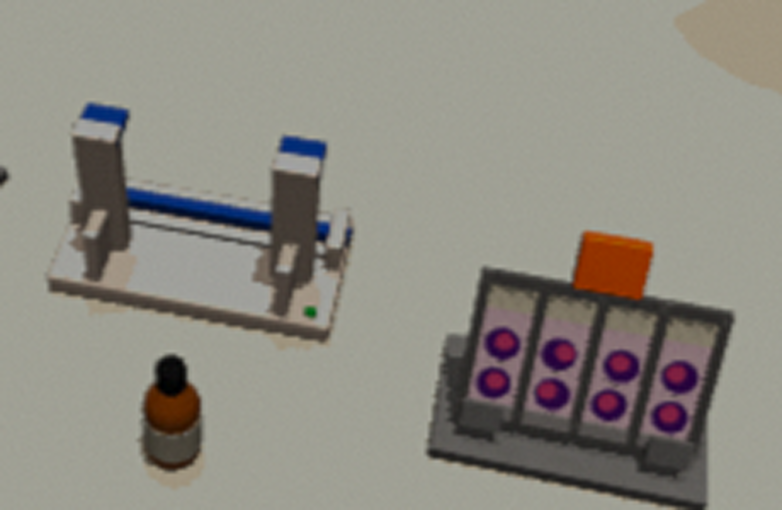

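View pics/sidec.png

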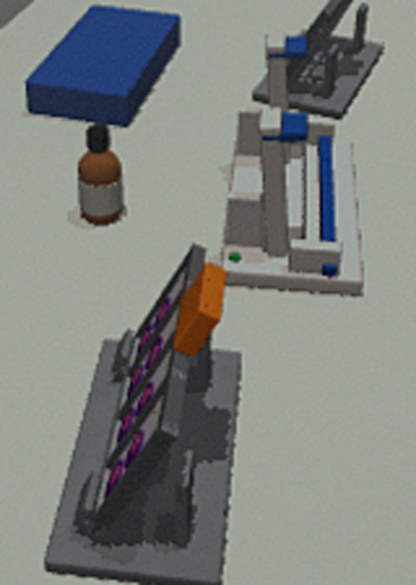

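The measurements agree with the given sizes:
- **Yaw:** the carrier and the dock are both at about 11°, and the lean is 25°.
- **Tab:** its middle is at about (0.589, 0.220, 0.111).
- **Dock:** ear tops are at z ≈ 0.116 and the lip top at 0.026.

I'm moving over the tab.

Call:
{"op": "carry_out", "data": {
  "deltas": "0.5 -1.14 -0.36 0 -1.2; 0.5 -2.29 -0.72 0 -2.4; 0.5 -3.43 -1.07 0 -3.6; 0.5 -4.58 -1.43 0 -4.8; 0.5 -5.72 -1.79 0 -6.08"
}}

```text
clock: 0.72
tool_pos: [0.4229, 0.3391, 0.2287]
orientation: [-0.0, -0.099, 0.995, -0.0]
contact_force: [-0.2, 0.5, 0.3]
grip_width: 0.0641
grasp_force: 0.0
```

Call:
{"op": "carry_out", "data": {
  "deltas": "0.4 -0.7 -0.75 0 0; 0.4 -1.4 -1.5 0.1 0; 0.4 -2.1 -2.3 0.4 0; 0.4 -2.7 -2.99 0.9 0; 0.4 -2.7 -2.99 0.9 0"
}}

```text
clock: 1.35
tool_pos: [0.5837, 0.2172, 0.1809]
orientation: [-0.002, -0.095, 0.995, -0.001]
contact_force: [-0.5, 0.9, -0.5]
grip_width: 0.0597
grasp_force: 0.0
```

```bash
python3 - <<'E'
from cell import ctrl
from h import *
c=ctrl.read_camera("wrist");cv2.imwrite("pics/w1.png",c["frame"][:,:,::-1])
print(c["mtx"].round(1).tolist(),c["world_from_camera"].round(3).tolist())
c=ctrl.read_camera("side");np.savez("side1.npz",**c)
g=cv2.resize(c["frame"][150:375,150:350],None,fx=2.6,fy=2.6,interpolation=cv2.INTER_CUBIC);cv2.imwrite("pics/s1.png",g[:,:,::-1])
E
```

```text
[[297.3, 0.0, 258.4], [0.0, 297.3, 193.3], [0.0, 0.0, 1.0]] [[-0.188, 0.948, 0.258, 0.518], [0.982, 0.182, 0.048, 0.204], [-0.001, 0.262, -0.965, 0.326], [0.0, 0.0, 0.0, 1.0]]
```

View pics/w1.png

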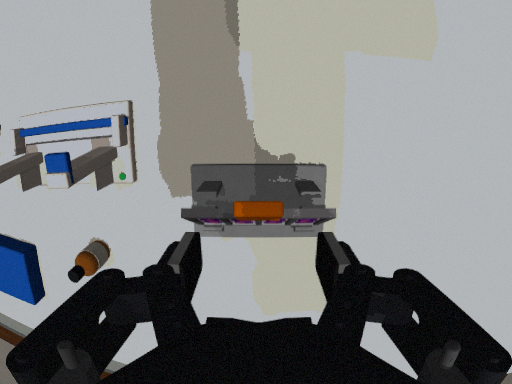

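The wrist view shows the tab at (258,210), centred between the fingers (inner edges ~200 and ~318), at x ≈ 0.585. I'll go down and pinch.

Call:
{"op": "carry_out", "data": {
  "deltas": "0.4 -0.03 0.02 0.6 0; 0.4 -0.05 0.03 1.06 0; 0.4 -0.05 0.03 1.06 0; -1 -0.05 0.03 1.06 0; -1 -0.05 0.03 1.06 0"
}}

```text
clock: 2.08
tool_pos: [0.586, 0.2226, 0.1326]
orientation: [0.001, -0.098, 0.995, 0.0]
contact_force: [0.5, -0.1, -0.5]
grip_width: 0.0239
grasp_force: 0.0
```

Call:
{"op": "carry_out", "data": {
  "deltas": "-1 0 0 0 0; -1 0 0 0 0; -1 0 0 0 0"
}}

```text
clock: 2.45
tool_pos: [0.5854, 0.2219, 0.1311]
orientation: [0.0, -0.097, 0.995, -0.0]
contact_force: [0.1, 0.6, 0.8]
grip_width: 0.0002
grasp_force: 0.0
```

The fingers closed on nothing, so I'll look.

```bash
python3 - <<'E'
from cell import ctrl
from h import *
w=ctrl.read_camera("wrist")["frame"][150:330,150:370]
c=ctrl.read_camera("side");np.savez("side2.npz",**c);P=pts(c)
for m,s,ce in blobs(c,"orange"): print(ce.round(),s[4],P[m].mean(0).round(3))
a=cv2.resize(w,(390,320),interpolation=cv2.INTER_CUBIC);b=cv2.resize(c["frame"][180:340,180:375],(390,320),interpolation=cv2.INTER_CUBIC)
cv2.imwrite("pics/2.png",np.hstack([a,b])[:,:,::-1])
E
```

```text
[329. 135.] 25 [ 0.578 -0.238  0.125]
```

View pics/2.png

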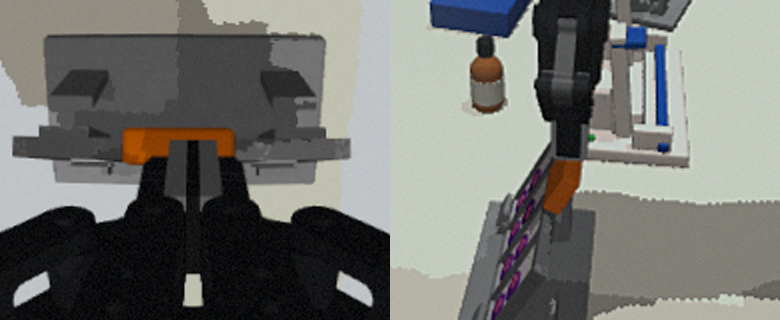

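The fingers have shut either over the tab or on its +x side; the tab itself hasn't moved. I'll use depth to find out which.

```bash
python3 - <<'E'
from cell import ctrl
from h import *
print(ctrl.get_state()["tool_pos"])
X=np.array([.981,.195,0]);Y=np.array([-.195,.981,0]);o=np.array([.585,.2195,0])
for n in("side","scene"):
    c=load("side2.npz") if n=="side" else ctrl.read_camera(n);np.savez(n+"2.npz",**c)
    P=pts(c)-o;h=cv2.cvtColor(c["frame"],cv2.COLOR_RGB2HSV);x=P@X;y=P@Y;z=P[...,2]
    box=(abs(x)<.05)&(abs(y)<.022)&(z>.085)&(z<.18)&(c["depth"]>0)
    org=(h[...,0]<16)&(h[...,1]>150)
    for nm,m in(("orange",box&org),("other",box&~org)):
        for a in np.arange(.085,.16,.006):
            k=m&(z>=a)&(z<a+.006)
            if k.sum()>2: print(n,nm,round(a+.003,3),k.sum(),"x",x[k].min().round(3),x[k].max().round(3),"y",y[k].min().round(3),y[k].max().round(3))
E
```

```text
[0.58533947 0.22190929 0.13096851]
side orange 0.094 4 x 0.006 0.016 y 0.0 0.014
side orange 0.1 34 x 0.003 0.015 y -0.013 0.016
side orange 0.106 67 x 0.001 0.015 y -0.018 0.016
side orange 0.112 65 x -0.003 0.012 y -0.015 0.017
side orange 0.118 61 x -0.005 0.009 y -0.009 0.016
side orange 0.124 113 x -0.006 0.006 y -0.005 0.016
side other 0.088 17 x 0.017 0.02 y -0.017 0.015
side other 0.094 32 x 0.007 0.018 y -0.016 0.022
side other 0.1 18 x 0.003 0.015 y 0.014 0.021
side other 0.118 4 x -0.007 -0.004 y 0.005 0.015
side other 0.124 17 x -0.007 0.003 y -0.007 0.013
side other 0.136 26 x -0.01 0.01 y 0.007 0.01
side other 0.142 48 x -0.01 0.012 y -0.002 0.015
side other 0.148 79 x -0.01 0.012 y -0.0 0.017
side other 0.154 73 x -0.01 0.012 y 0.004 0.017
side other 0.16 79 x -0.01 0.012 y 0.007 0.017
scene orange 0.1 52 x 0.013 0.018 y -0.019 0.016
scene orange 0.106 71 x 0.011 0.017 y -0.019 0.016
scene orange 0.112 75 x 0.008 0.016 y -0.019 0.016
scene orange 0.118 78 x 0.003 0.012 y -0.018 0.016
scene orange 0.124 73 x -0.003 0.008 y -0.019 0.015
scene other 0.088 71 x 0.016 0.025 y -0.022 0.022
scene other 0.094 81 x 0.01 0.021 y -0.022 0.022
scene other 0.1 9 x 0.007 0.018 y -0.021 0.018
scene other 0.106 3 x 0.003 0.009 y -0.02 -0.019
scene other 0.118 7 x -0.004 0.008 y -0.02 0.015
scene other 0.124 6 x -0.004 0.004 y -0.019 -0.002
scene other 0.136 10 x 0.006 0.013 y -0.004 0.013
scene other 0.142 34 x 0.008 0.015 y -0.01 0.015
scene other 0.148 51 x -0.002 0.014 y -0.011 0.016
scene other 0.154 44 x -0.004 0.014 y -0.011 0.016
scene other 0.16 53 x -0.005 0.015 y -0.011 0.016
```

The tips are actually at z ≈ 0.134, above the tab top at 0.126, so they reach about 30 mm less far than stated. I'll open, go 32 mm lower and pinch again.

Call:
{"op": "carry_out", "data": {
  "deltas": "0.4 0 -0.08 -0.1 0; 0.4 0 -0.08 -0.1 0; 0.4 0 -0.08 -0.1 0; 0.4 0 -0.08 0.3 0; 0.4 0 -0.08 0.64 0"
}}

```text
clock: 3.22
tool_pos: [0.586, 0.2181, 0.0983]
orientation: [-0.0, -0.097, 0.995, 0.0]
contact_force: [-0.8, -0.2, -0.4]
grip_width: 0.0599
grasp_force: 0.0
```

Call:
{"op": "carry_out", "data": {
  "deltas": "0.4 0 0 0 0; -1 0 0 0 0; -1 0 0 0 0; -1 0 0 0 0; -1 0 0 0 0"
}}

```text
clock: 3.85
tool_pos: [0.5866, 0.2181, 0.0997]
orientation: [0.001, -0.097, 0.995, 0.0]
contact_force: [-0.5, -0.2, 3.8]
grip_width: 0.0344
grasp_force: 60.1
```

Pinched: 34 mm and 60 N. Drawing it out along the lean.

Call:
{"op": "carry_out", "data": {
  "deltas": "-1 0.1 0 -0.22 0; -1 0.21 0 -0.45 0; -1 0.34 0 -0.72 0; -1 0.5 0 -1.08 0; -1 0.72 0 -1.55 0"
}}

```text
clock: 4.47
tool_pos: [0.5491, 0.2107, 0.1774]
orientation: [-0.001, -0.097, 0.995, -0.0]
contact_force: [0.4, -0.4, 0.2]
grip_width: 0.0348
grasp_force: 60.1
```

Call:
{"op": "carry_out", "data": {
  "deltas": "-1 0 0 -0.5 0; -1 0 0 -0.8 0; -1 0 0 -0.8 0"
}}

```text
clock: 4.85
tool_pos: [0.5511, 0.2112, 0.2179]
orientation: [0.001, -0.097, 0.995, 0.0]
contact_force: [0.9, 0.3, -1.4]
grip_width: 0.0347
grasp_force: 60.1
```

```bash
python3 - <<'E'
from cell import ctrl
from h import *
print(ctrl.get_state()["tool_pos"])
c=ctrl.read_camera("scene");np.savez("scene3.npz",**c);P=pts(c)
q=np.array([P[m].mean(0) for m,s,_ in blobs(c,"purple",25)]);print(q.round(3))
d=ctrl.read_camera("side");np.savez("side3.npz",**d);P=pts(d)
print(np.array([P[m].mean(0) for m,s,_ in blobs(d,"purple",25)]).round(3))
cv2.imwrite("pics/3.png",np.hstack([cv2.resize(f["frame"][60:360,150:450],(400,400)) for f in(c,d)])[:,:,::-1])
E
```

```text
[0.55109298 0.2112109  0.21789724]
[[0.589 0.172 0.179]
 [0.589 0.202 0.183]
 [0.577 0.234 0.179]
 [0.577 0.263 0.183]
 [0.605 0.174 0.162]
 [0.593 0.205 0.157]
 [0.588 0.235 0.157]
 [0.582 0.266 0.157]]
[[ 0.067 -1.134  0.299]
 [ 0.057 -1.125  0.229]
 [ 0.085 -1.153  0.17 ]
 [ 0.587  0.17   0.18 ]
 [ 0.597  0.172  0.159]
 [ 0.581  0.201  0.181]
 [ 0.592  0.203  0.158]
 [ 0.581  0.232  0.169]
 [ 0.569  0.266  0.184]
 [ 0.578  0.269  0.163]]
```

View pics/3.png

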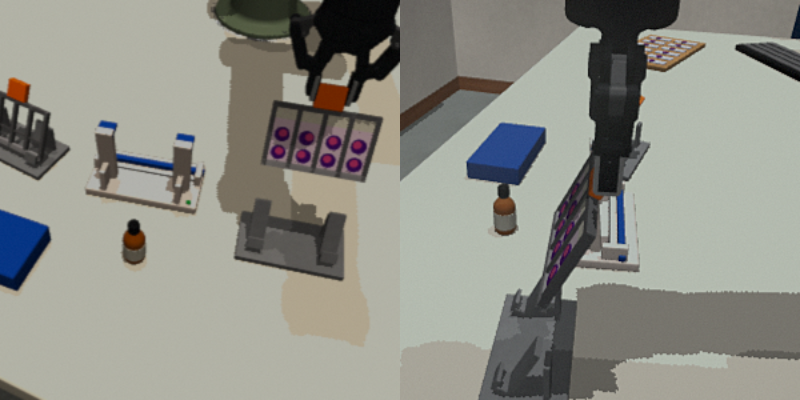

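Drawn out cleanly and still leaning about 25°: purple spots at z 0.18 and 0.16, 10 mm apart in x. Next I'll carry it to the dock approach, on the loading side.

Call:
{"op": "carry_out", "data": {
  "deltas": "-1 0.5 -0.6 0 0; -1 1.1 -1.5 0 0; -1 1.7 -2.5 0 0; -1 2.0 -3.4 0 0; -1 2.18 -4.2 0.1 0"
}}

```text
clock: 5.58
tool_pos: [0.4833, -0.0175, 0.2107]
orientation: [-0.001, -0.097, 0.995, 0.0]
contact_force: [0.0, 0.2, -1.2]
grip_width: 0.0346
grasp_force: 60.2
```

Call:
{"op": "carry_out", "data": {
  "deltas": "-1 0 -0.3 0.1 0; -1 0 -0.38 0.2 0; -1 0 -0.38 0.2 0"
}}

```text
clock: 5.95
tool_pos: [0.4877, -0.0338, 0.2005]
orientation: [-0.001, -0.098, 0.995, 0.001]
contact_force: [0.1, -0.1, -1.1]
grip_width: 0.0345
grasp_force: 60.3
```

```bash
cat > m.py <<'E'
from cell import ctrl
from h import *
X=np.array([.981,.195,0]);Y=np.array([-.195,.981,0]);Z=np.array([0,0,1]);B=np.stack([X,Y,Z])
def show(tag):
    t=ctrl.get_state()["tool_pos"];print("tcp XYZ",(B@t).round(4));fs=[]
    for n in("scene","side"):
        c=ctrl.read_camera(n);np.savez(f"{n}{tag}.npz",**c);P=pts(c)@B.T;fs.append(c["frame"])
        for k in("purple","blue"):
            for m,s,ce in blobs(c,k,20):
                q=P[m&(c["depth"]>0)]
                if len(q) and .4<np.median(q[:,0])<.7 and s[4]<1000: print(n,k,s[4],ce.round(),q.mean(0).round(3),"p5",np.percentile(q,5,0).round(3),"p95",np.percentile(q,95,0).round(3))
    cv2.imwrite(f"pics/{tag}.png",np.hstack([cv2.resize(fs[0][60:260,150:350],(400,400)),cv2.resize(fs[1][100:300,220:420],(400,400))])[:,:,::-1])
E
python3 -c "from m import *;show('4')"
```

```text
tcp XYZ [ 0.4718 -0.1283  0.2005]
scene purple 66 [247. 112.] [ 0.501 -0.174  0.161] p5 [ 0.497 -0.181  0.154] p95 [ 0.504 -0.167  0.168]
scene purple 70 [262. 114.] [ 0.501 -0.144  0.161] p5 [ 0.498 -0.151  0.154] p95 [ 0.505 -0.136  0.168]
scene purple 70 [278. 117.] [ 0.501 -0.111  0.161] p5 [ 0.498 -0.117  0.154] p95 [ 0.505 -0.103  0.168]
scene purple 69 [294. 119.] [ 0.502 -0.08   0.161] p5 [ 0.498 -0.087  0.155] p95 [ 0.505 -0.073  0.167]
scene purple 65 [246. 124.] [ 0.511 -0.174  0.139] p5 [ 0.507 -0.181  0.132] p95 [ 0.514 -0.167  0.146]
scene purple 65 [261. 126.] [ 0.512 -0.143  0.14 ] p5 [ 0.508 -0.149  0.132] p95 [ 0.514 -0.135  0.147]
scene purple 69 [276. 128.] [ 0.512 -0.112  0.139] p5 [ 0.508 -0.119  0.131] p95 [ 0.515 -0.105  0.146]
scene purple 67 [292. 131.] [ 0.512 -0.08   0.139] p5 [ 0.509 -0.087  0.132] p95 [ 0.515 -0.073  0.146]
scene blue 51 [231. 153.] [ 0.578 -0.188  0.115] p5 [ 0.572 -0.198  0.113] p95 [ 0.582 -0.178  0.116]
scene blue 48 [289. 163.] [ 0.578 -0.073  0.115] p5 [ 0.575 -0.083  0.113] p95 [ 0.582 -0.062  0.116]
scene blue 140 [258. 181.] [ 0
[... 398 characters left out ...]
342. 166.] [ 0.511 -0.144  0.142] p5 [ 0.508 -0.152  0.136] p95 [ 0.514 -0.139  0.149]
side purple 38 [354. 172.] [ 0.501 -0.082  0.164] p5 [ 0.498 -0.089  0.158] p95 [ 0.505 -0.074  0.17 ]
side purple 31 [344. 174.] [ 0.511 -0.114  0.142] p5 [ 0.508 -0.122  0.135] p95 [ 0.515 -0.108  0.149]
side purple 35 [345. 183.] [ 0.512 -0.082  0.142] p5 [ 0.508 -0.089  0.134] p95 [ 0.515 -0.075  0.149]
side blue 66 [303. 168.] [ 0.579 -0.183  0.116] p5 [ 0.571 -0.195  0.111] p95 [ 0.589 -0.177  0.118]
side blue 105 [302. 199.] [ 0.579 -0.068  0.116] p5 [ 0.571 -0.082  0.111] p95 [ 0.588 -0.061  0.118]
side blue 170 [315. 223.] [ 0.549 -0.133  0.027] p5 [ 0.546 -0.196  0.025] p95 [ 0.553 -0.077  0.028]
```

View pics/4.png

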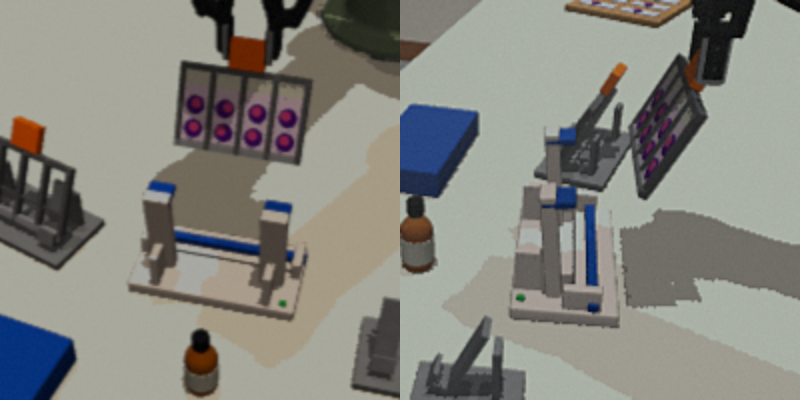

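Clean measurement: the carrier leans 26°, its y is centred on the dock within about 2 mm, and its edge is ~48 mm short in x and 104 mm high. I'll lower it along the lean.

Call:
{"op": "carry_out", "data": {
  "deltas": "-1 -0.25 0 0.4 0; -1 -0.55 0 0.9 0; -1 -0.8 0 1.4 0; -1 -0.95 0 1.75 0; -1 -1.0 0 1.9 0"
}}

```text
clock: 6.68
tool_pos: [0.5369, -0.0243, 0.1055]
orientation: [-0.001, -0.098, 0.995, 0.0]
contact_force: [0.0, -0.2, -0.7]
grip_width: 0.0347
grasp_force: 60.3
```

Call:
{"op": "carry_out", "data": {
  "deltas": "-1 0 0 0.04 0; -1 0 0 0.08 0; -1 0 0 0.12 0; -1 0 0 0.12 0"
}}

```text
clock: 7.18
tool_pos: [0.5372, -0.0251, 0.1008]
orientation: [0.0, -0.097, 0.995, -0.0]
contact_force: [0.3, -0.7, -0.7]
grip_width: 0.0346
grasp_force: 60.3
```

```bash
python3 -c "from m import *;show('5')"
```

```text
tcp XYZ [ 0.5221 -0.1294  0.1008]
scene purple 58 [242. 165.] [ 0.551 -0.175  0.062] p5 [ 0.547 -0.182  0.055] p95 [ 0.555 -0.167  0.068]
scene purple 60 [255. 167.] [ 0.551 -0.145  0.062] p5 [ 0.548 -0.153  0.055] p95 [ 0.554 -0.138  0.068]
scene purple 60 [271. 170.] [ 0.552 -0.112  0.061] p5 [ 0.548 -0.119  0.054] p95 [ 0.555 -0.105  0.069]
scene purple 57 [240. 176.] [ 0.561 -0.175  0.04 ] p5 [ 0.558 -0.183  0.033] p95 [ 0.565 -0.168  0.048]
scene purple 57 [255. 178.] [ 0.562 -0.144  0.04 ] p5 [ 0.559 -0.15   0.033] p95 [ 0.565 -0.137  0.046]
scene purple 60 [269. 181.] [ 0.562 -0.113  0.04 ] p5 [ 0.559 -0.12   0.032] p95 [ 0.566 -0.106  0.046]
scene blue 52 [231. 153.] [ 0.578 -0.187  0.115] p5 [ 0.573 -0.198  0.113] p95 [ 0.583 -0.177  0.116]
scene blue 53 [289. 163.] [ 0.578 -0.072  0.115] p5 [ 0.574 -0.083  0.114] p95 [ 0.583 -0.062  0.116]
side purple 20 [316. 202.] [ 0.551 -0.144  0.065] p5 [ 0.547 -0.153  0.057] p95 [ 0.554 -0.134  0.073]
side purple 26 [316. 211.] [ 0.551 -0.114  0.065] p5 [ 0.547 -0.12   0.058] p95 [ 0.554 -0.108  0.071]
side purple 20 [309. 211.] [ 0.561 -0.146  0.042] p5 [ 0.558 -0.153  0.034] p95 [ 0.565 -0.139  0.049]
side purple 26 [309. 220.] [ 0.561 -0.114  0.043] p5 [ 0.557 -0.122  0.034] p95 [ 0.565 -0.107  0.05 ]
side purple 28 [316. 221.] [ 0.551 -0.083  0.064] p5 [ 0.547 -0.091  0.058] p95 [ 0.554 -0.076  0.071]
side purple 27 [309. 230.] [ 0.562 -0.083  0.042] p5 [ 0.558 -0.091  0.035] p95 [ 0.565 -0.077  0.049]
side blue 66 [303. 168.] [ 0.579 -0.183  0.116] p5 [ 0.571 -0.196  0.112] p95 [ 0.589 -0.177  0.118]
side blue 106 [302. 199.] [ 0.579 -0.068  0.116] p5 [ 0.571 -0.082  0.111] p95 [ 0.587 -0.061  0.118]
side blue 28 [316. 238.] [ 0.548 -0.083  0.027] p5 [ 0.546 -0.095  0.026] p95 [ 0.552 -0.073  0.028]
```

View pics/5.png

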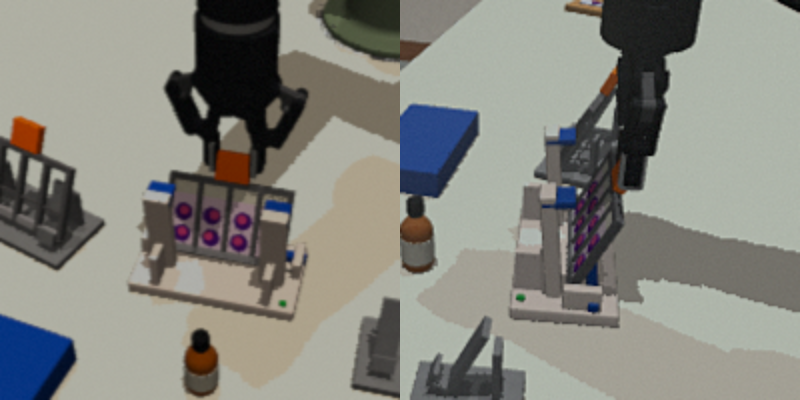

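The edge is behind the lip, about 5 mm above the floor. I'll lower it until it touches.

Call:
{"op": "carry_out", "data": {
  "deltas": "-1 0.02 0 0.04 0; -1 0.04 0 0.08 0; -1 0.04 0 0.1 0; -1 0.04 0 0.1 0"
}}

```text
clock: 7.78
tool_pos: [0.5352, -0.0256, 0.0963]
orientation: [0.0, -0.097, 0.995, -0.0]
contact_force: [-3.2, -1.8, 6.7]
grip_width: 0.0343
grasp_force: 61.2
```

Floor contact, about 7 N. I'll begin swinging the top to +x on an arc.

Call:
{"op": "carry_out", "data": {
  "deltas": "-1 -0.12 0 -0.03 0; -1 -0.25 0 -0.07 0; -1 -0.38 0 -0.10 0; -1 -0.5 0 -0.13 0; -1 -0.5 0 -0.13 0"
}}

```text
clock: 8.4
tool_pos: [0.5582, -0.0209, 0.1013]
orientation: [-0.002, -0.097, 0.995, -0.0]
contact_force: [-5.6, -1.9, 2.4]
grip_width: 0.0349
grasp_force: 61.0
```

```bash
python3 -c "from m import *;show('6')" | grep -v blue
```

```text
tcp XYZ [ 0.5435 -0.1293  0.1013]
scene purple 54 [240. 170.] [ 0.562 -0.174  0.059] p5 [ 0.559 -0.182  0.052] p95 [ 0.565 -0.167  0.066]
scene purple 57 [254. 172.] [ 0.562 -0.145  0.059] p5 [ 0.559 -0.152  0.051] p95 [ 0.565 -0.137  0.066]
scene purple 60 [270. 175.] [ 0.562 -0.112  0.059] p5 [ 0.559 -0.119  0.052] p95 [ 0.565 -0.103  0.066]
scene purple 44 [240. 180.] [ 0.569 -0.174  0.036] p5 [ 0.566 -0.179  0.028] p95 [ 0.572 -0.168  0.044]
scene purple 55 [254. 182.] [ 0.569 -0.143  0.036] p5 [ 0.566 -0.15   0.027] p95 [ 0.572 -0.136  0.043]
scene purple 53 [269. 185.] [ 0.569 -0.112  0.036] p5 [ 0.567 -0.12   0.029] p95 [ 0.572 -0.105  0.044]
side purple 32 [308. 217.] [ 0.565 -0.114  0.05 ] p5 [ 0.56  -0.122  0.032] p95 [ 0.57  -0.104  0.069]
```

The carrier is pivoting in the grip: lean now 17°, edge on the floor, light forces. Continuing past upright.

Call:
{"op": "carry_out", "data": {
  "deltas": "-1 -0.15 0 -0.03 0; -1 -0.3 0 -0.05 0; -1 -0.45 0 -0.07 0; -1 -0.6 0 -0.08 0; -1 -0.7 0 -0.08 0"
}}

```text
clock: 9.12
tool_pos: [0.5941, -0.0136, 0.1055]
orientation: [-0.001, -0.097, 0.995, 0.0]
contact_force: [-4.1, -0.6, -2.1]
grip_width: 0.0347
grasp_force: 59.9
```

```bash
python3 -c "from m import *;show('7')" | grep -v blue
```

```text
tcp XYZ [ 0.5801 -0.1292  0.1055]
scene purple 31 [239. 173.] [ 0.575 -0.173  0.062] p5 [ 0.574 -0.178  0.053] p95 [ 0.577 -0.168  0.069]
scene purple 37 [253. 175.] [ 0.576 -0.143  0.062] p5 [ 0.574 -0.152  0.053] p95 [ 0.577 -0.136  0.069]
scene purple 37 [268. 178.] [ 0.576 -0.112  0.063] p5 [ 0.574 -0.119  0.055] p95 [ 0.578 -0.104  0.069]
scene purple 26 [240. 181.] [ 0.575 -0.172  0.038] p5 [ 0.573 -0.177  0.029] p95 [ 0.576 -0.167  0.044]
scene purple 33 [253. 183.] [ 0.575 -0.144  0.038] p5 [ 0.573 -0.15   0.027] p95 [ 0.577 -0.137  0.046]
scene purple 35 [268. 186.] [ 0.575 -0.113  0.037] p5 [ 0.574 -0.119  0.029] p95 [ 0.577 -0.105  0.045]
```

View pics/7.png

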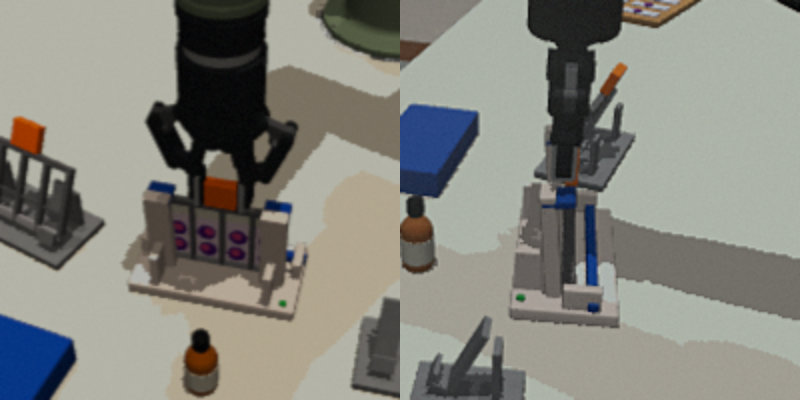

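It stands upright within about 2°, under the ears. I'll nudge it to the posts, settle it, open slightly and withdraw upward.

Call:
{"op": "carry_out", "data": {
  "deltas": "-1 -0.06 0 0 0; -1 -0.12 0 0.03 0; -1 -0.12 0 0.05 0; -1 -0.12 0 0.05 0"
}}

```text
clock: 9.72
tool_pos: [0.6004, -0.0126, 0.1037]
orientation: [0.0, -0.098, 0.995, -0.0]
contact_force: [-3.8, -0.4, 1.0]
grip_width: 0.0344
grasp_force: 59.6
```

Call:
{"op": "carry_out", "data": {
  "deltas": "0.1 0 0 0 0; 0.1 0 0 0 0; 0.1 0 0 0 0; 0.1 0 0 0 0"
}}

```text
clock: 10.22
tool_pos: [0.6004, -0.0126, 0.1037]
orientation: [0.0, -0.097, 0.995, -0.0]
contact_force: [-0.9, 1.1, -0.0]
grip_width: 0.0471
grasp_force: 0.0
```

Call:
{"op": "carry_out", "data": {
  "deltas": "0.1 0 0 -0.2 0; 0.1 0 0 -0.5 0; 0.1 0 0 -1 0; 0.1 0 0 -1.8 0; 0.1 0 0 -2.5 0"
}}

```text
clock: 10.85
tool_pos: [0.6004, -0.0127, 0.2313]
orientation: [0.001, -0.097, 0.995, -0.0]
contact_force: [-0.5, -0.9, 0.5]
grip_width: 0.0473
grasp_force: 0.0
```

```bash
python3 -c "
from m import *;show('8');c=load('scene8.npz');P=pts(c)@B.T
for m,s,ce in blobs(c,'orange'): print('orange',ce.round(),P[m].mean(0).round(3),(P[m].mean(0)@B).round(3))" | grep -v blue
```

```text
tcp XYZ [ 0.5865 -0.1295  0.2313]
scene purple 23 [239. 173.] [ 0.576 -0.173  0.062] p5 [ 0.574 -0.178  0.056] p95 [ 0.577 -0.169  0.067]
scene purple 31 [253. 176.] [ 0.575 -0.144  0.06 ] p5 [ 0.573 -0.153  0.052] p95 [ 0.577 -0.137  0.068]
scene purple 31 [268. 178.] [ 0.576 -0.113  0.061] p5 [ 0.574 -0.119  0.05 ] p95 [ 0.577 -0.107  0.067]
scene purple 27 [253. 184.] [ 0.575 -0.145  0.037] p5 [ 0.574 -0.151  0.028] p95 [ 0.577 -0.136  0.043]
scene purple 27 [267. 186.] [ 0.575 -0.115  0.038] p5 [ 0.574 -0.121  0.032] p95 [ 0.577 -0.107  0.044]
orange [162. 127.] [ 0.534 -0.35   0.117] [ 0.592 -0.239  0.117]
```

View pics/8.png

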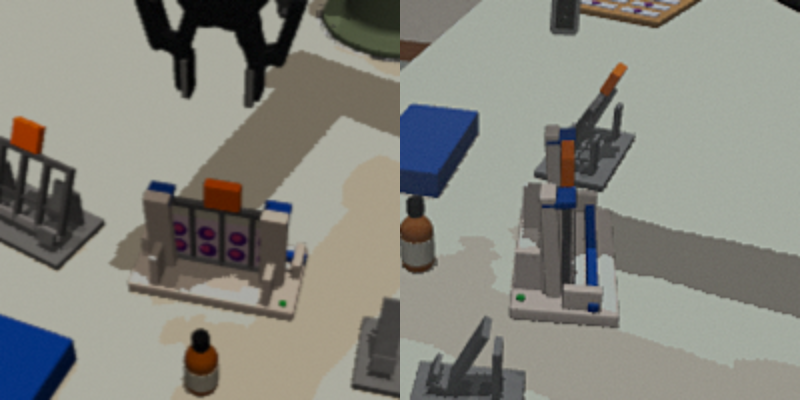

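The carrier stands upright and clear of the gripper: tab (222,195) between the ears in the left view. Its centre is about 46 mm above the slot floor and on the slot line. The bystanders haven't moved.

```bash
python3 -c "from cell import ctrl;print(ctrl.hand_in())"
```

```text
the job is handed in; nothing more can be done
None
```

The full slide carrier went into the dock leaning about 25°, was swung upright to within about 2° and released; the empty carrier and the oil bottle were left untouched. The job is handed in, but hand-in returned no verdict.

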